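# Set the blank speed selector by clicks and start the shaker

## Task

The speed selector of the bench shaker has lost its markings: turn its round knob gently anticlockwise until it rests at its end stop, without forcing it against the stop, then turn it clockwise by exactly three clicks. With the selector resting on the third click, press the start key fully down and let it go. Leave the dishes on the shaker undisturbed.

Things in the scene. Friction and masses are not known exactly. Their poses are not given: they have to be found in the camera images.
- shaker: Fixed white bench shaker, 230 (x) x 200 (y) x 50 mm high; origin at the centre of its underside on the bench, x to its back, y to its left, yawed up to 20 deg. Its front half is a flat control deck at z = 50 mm with the round selector knob on the left and the start key on the right; behind x = +10 mm a dish platform, top at 66 mm, carries two dishes.
- knob_centre (a point): Fixed point on the upright axis of the selector knob, 16 mm above the deck. Knob: black, fluted, round, blank, with a flat bright cap; 43 mm across, 27 mm high, over a 4 mm skirt of 50 mm. Its angle is not measured and it looks the same at any angle.
- dish_a: Loose petri dish, 62 mm across, 15 mm high, on the left of the shaker's platform; origin at the centre of its underside.
- dish_b: Loose petri dish, 62 mm across, 15 mm high, on the right of the shaker's platform; origin at the centre of its underside.
- start_key_top (a point): Centre of the top of the round grey start key (26 mm across, its top 22 mm above the deck) in a black ring housing 42 mm across and 12 mm high, on the deck's right, 105 mm from the knob's axis; pressed straight down.
- start_key (a joint): Travel of the start key in m: 0 up, 0.006 fully down; a spring of about 5 N at full travel returns it.
- knob_foot (a point): Where the knob's axis meets the deck. The knob turns 24 deg a click, 8 notches, and starts 2 to 5 clicks clockwise (from above) of its anticlockwise end stop. Leaving a notch takes about 0.1 N m, falling to nothing half-way, then it pulls on into the next; freed, it springs into the nearest notch. The stop lies just behind the first notch and yields springily: 0.2 N m shows it, over 0.4 forces it.

How it is judged:
On the way, in this order (a step that is already met when the one before it is completed fails the run):
1. the selector is turned back to its end stop (distance between sel_wiper and sel_mark0 below 0.0034 m), for 0.1 s.
2. the selector stands on the third click from the stop (distance between sel_wiper and sel_mark3 below 0.0025 m), for 0.2 s.
3. the start key is pressed fully down with the selector on the third click (value of joint start_key above 0.005 m and distance between sel_wiper and sel_mark3 below 0.0025 m), for 0.05 s.
At the end, for the whole second after the job is handed in: The selector rests in the third notch from its end stop (within 8 degrees), the start key has been pressed and has sprung back, and both dishes are within 12 mm of where they started (distance between sel_wiper and sel_mark3 below 0.0025 m and value of joint start_key below 0.0015 m and distance of each of dish_a, dish_b from where it was at the start of the episode below 0.012 m); the robot touches nothing.
It fails at once if the knob is forced against its end stop (over 14 N on the stop's buffer, more than 0.4 N m on the knob) (contact force between sel_lug and sel_buffer above 14 N).
It fails at once if the start key is pressed while the selector is not on the third click (value of joint start_key above 0.004 m and not (distance between sel_wiper and sel_mark3 below 0.0035 m)).
It fails at once if a dish on the shaker is pushed more than 20 mm or tipped (distance of any of dish_a, dish_b from where it was at the start of the episode above 0.02 m or angle between any of dish_a, dish_b's own z axis and vertical above 0.4 rad).
It also fails if it takes over 72 s, if anything falls off the work surface, if the arm or the gripper's body presses on something with over 40 N, if the wrist force passes 120 N, or if a joint passes its speed limit or range.

## Robot

A 6-joint arm with a two-finger parallel gripper is mounted at the origin on a cart in front of the work surface, level with it; the furniture and walls round the work are solid. World frame = base frame: x ahead of the robot, y to its left, z up, the work surface at z = 0. Lengths are in m, angles in rad, forces in N, time in s.
With the tool pointing down it reaches from about 0.275 to 0.825 m from the base axis. Payload 4.9 kg.
Tool frame: the origin (TCP) lies midway between the tips of the shut fingers; the grasp point (between the pads) lies 19 mm behind it; z points along the fingers, y is the line along which they close (so a half turn about z gives the same grasp; the last joint's range is limited). The gripper opens to 85 mm and grips with 20 to 120 N. Pads are 22 mm wide; open, the fingers measure 114 mm over their backs; the gripper's body (76 mm by 85 mm) begins 54 mm behind the grasp point. The pads swing forward as they close: fully open they stand 13 mm farther back than shut.
Start: joints at [1.001, 0.326, -0.193, 1.052, 0, 1.437], TCP at [0.232, 0.499, 0.231] pointing down, gripper open.
Joint ranges: [-2.65, 2.65], [-0.97, 1.79], [-1.3, 1.35], [-1.93, 2.1], [-1.47, 1.37], [-3.14, 3.14]. Speed limits (rad/s): [2.57, 2.57, 3.14, 3.14, 3.14, 3.14].

## Interface

Orientations are given as a rotation vector (axis times angle).
In Python, from rig import read_state, viewer, order gives the robot as it stands.
- The arm moves only by the tool step_arm, never from a script. Its argument "rows" is a list of rows, each a list of 6 numbers: the shift along the tool's x, y, z in mm, then the turn, a rotation vector about the tool's x, y, z in rad. In form: [[dx, dy, dz, wx, wy, wz], ...]. A call has exactly 10 rows; each row shifts and turns the commanded pose from where the row before left it, along the tool's axes as they then stand; what a row does not reach is not made up. A row lasts 1/8 s, in which the tool goes at most 62.5 mm and 10.7 degrees, less where a joint would pass 70% of its speed; a pose out of reach is approached as far as the arm can. A call with a gripper value outside its range is refused whole. "hand" is the finger opening in mm, from 0 to 85.4, set as the call begins (left out, the last holds). The fingers move at their own pace and stop on an object; "grip_force" is the grip in N (left out, the last holds). Time passes only in rows, so rows that do not move let the fingers close, or fill a call up. It gives the time, the measured TCP pose, the force, the opening and the grip force at its end, in the units of the state.
- read_state(): the state, without advancing time (a new reading comes with each control period).
- viewer.camera(name): name is "scene" or "top"; returns the picture (420x560x3 uint8, red, green, blue); there is no depth.
- viewer.calibration(name): a dict with "fx", "fy", "cx", "cy" (pixels), "origin" and "orientation" of the camera in the world. Camera axes: x right, y down, z forward; pixel columns grow to the right and rows downward; lengths in m; the calibration is good to about 2 mm. A picture is of the moment at which its call begins. calibration takes no time and is no camera call.
- order.hand_in(): hands the job in; it is judged then, once.
The state is a dict: "clock": time; "q": joint angles; "qd": joint speeds; "effort": joint torques, N m; "tcp_pos": TCP position; "ee_rot": TCP orientation; "contact_force": force on the tool from outside, world axes, zero at the start; "moment": the same for the moment, N m; "finger_gap": opening from 0.0 (shut) to 1.0 (fully open); "grasp_force": force on a finger pad.
Only numpy, scipy, OpenCV 4.12 (cv2) and the standard library are available. Lean on these libraries where they do the work, as an engineer would, in place of code of your own. Each camera call takes 0.05 s, during which the arm holds its last target. There are 200 camera calls.

## Working session

There is one attempt and no reset: what is moved stays moved. The work goes in short steps, Python scripts to look and compute and a tool call to move; the robot and the scene stay as the last step left them, time stands still between calls to the robot, and variables do not carry over. Pictures are saved under pics/ and viewed, at most 10 in all, crops included, and the job is handed in when it is done.

Besides the shell and the picture viewer there is one more tool, called as name(argument=value, ...), one argument or row to a line, values as JSON. step_arm: Moves the arm, as the interface text tells. Its arguments: {"type":"object","properties":{"rows":{"type":"array"},"hand":{"type":"number"},"grip_force":{"type":"number"}},"required":["rows"]}

```bash
mkdir -p pics; python3 - <<'E'
from rig import read_state, viewer
import cv2,numpy as np
for n in("top","scene"):
    cv2.imwrite(f"pics/{n}0.png",viewer.camera(n)[:,:,::-1]); print(viewer.calibration(n))
print(read_state())
E
```

```text
{'fx': 468.90164967731744, 'fy': 468.90164967731744, 'cx': 282.30721660645594, 'cy': 217.82220402128613, 'origin': array([0.46372827, 0.02764895, 0.9042085 ]), 'orientation': array([-2.11674267,  2.13711912, -0.14234291])}
{'fx': 404.2710573889358, 'fy': 404.2710573889358, 'cx': 278.50946293646297, 'cy': 208.80553451985156, 'origin': array([ 0.24048712, -0.38515464,  0.71736107]), 'orientation': array([-2.30953054,  0.80386953, -0.28739257])}
{'clock': 0.1, 'q': array([ 1.00081310e+00,  3.26873210e-01, -1.93485316e-01,  1.05205269e+00,
       -6.89619185e-06,  1.43660589e+00]), 'qd': array([-0.00061176,  0.00027347,  0.00180669, -0.00143681,  0.00104443,
        0.0028776 ]), 'effort': array([ 1.07319138e-03, -4.44238400e+01,  2.63038516e+01,  7.89237296e-03,
       -9.69453527e-05, -2.46134351e-05]), 'tcp_pos': array([0.23186152, 0.49813846, 0.23057775]), 'ee_rot': array([-6.79018493e-01, -3.06676938e+00,  2.38436403e-03]), 'contact_force': array([ 0.25418636,  1.11906212, -1.05350479]), 'moment': array([-0.03098325,  0.0111675 , -0.00394385]), 'grasp_force': 0.0, 'finger_gap': 1.0016479244080168}
```

View pics/top0.png

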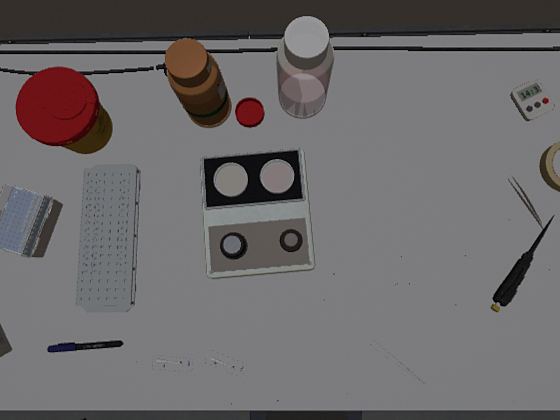

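View pics/scene0.png

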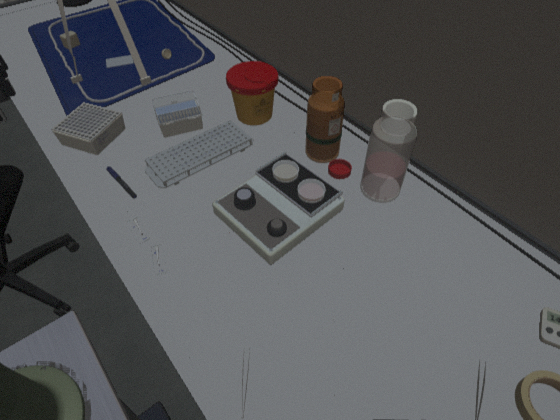

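The top view shows the shaker at about cols 200–315, rows 150–278, with the knob near (233,245) and the start key near (291,240). The scene view shows the knob near (244,197) and the key near (277,228). Next I'll enlarge crops of both.

```bash
python3 - <<'E'
import cv2,numpy as np
a=cv2.imread("pics/top0.png")[215:285,200:320]; b=cv2.imread("pics/scene0.png")[170:250,210:310]
f=lambda i,s:np.clip(cv2.resize(i,None,fx=s,fy=s,interpolation=cv2.INTER_CUBIC)*1.6,0,255).astype(np.uint8)
a=f(a,5);b=f(b,5)
cv2.imwrite("pics/c1.png",a);cv2.imwrite("pics/c2.png",b)
E
```

```text
(no output)
```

View pics/c1.png

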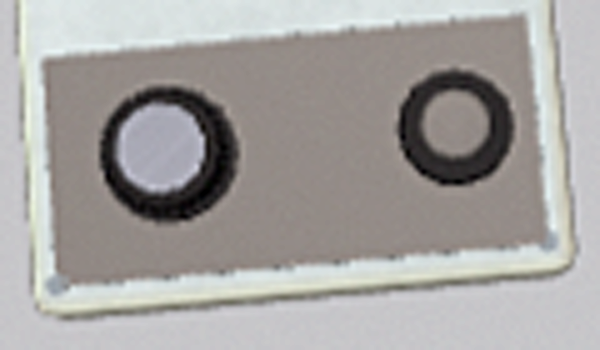

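View pics/c2.png

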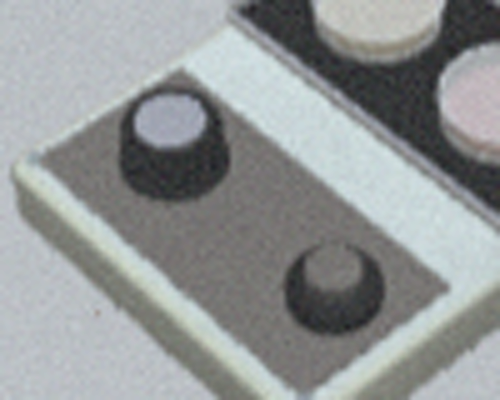

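The crops put the knob cap at top (232.0,243.8) and scene (244.0,193.4). The key top is at top (290.8,239.4) and scene (276.6,222.6).

```bash
cat > h.py <<'E'
import numpy as np
from scipy.spatial.transform import Rotation as R
from rig import read_state, viewer
def at(n,u,v,z):
    c=viewer.calibration(n); d=R.from_rotvec(c["orientation"]).apply([(u-c["cx"])/c["fx"],(v-c["cy"])/c["fy"],1])
    return c["origin"]+d*(z-c["origin"][2])/d[2]
def c1(u,v,z): return at("top",200+(u+.5)/5-.5,215+(v+.5)/5-.5,z)
def c2(u,v,z): return at("scene",210+(u+.5)/5-.5,170+(v+.5)/5-.5,z)
E
python3 - <<'E'
from h import *
k1,k2=c1(162,146,.077),c2(172,119,.077)
s1,s2=c1(456,124,.072),c2(335,265,.072)
print(k1,k2,s1,s2)
for k,s in((k1,s1),(k2,s2)):
    d=k-s; print(np.linalg.norm(d[:2]),np.degrees(np.arctan2(-d[0],d[1])))
a=c1(56,285,.05);b=c1(548,242,.05);d=a-b; print("edge",np.degrees(np.arctan2(-d[0],d[1])))
print(c1(456,128,.062), c1(172,155,.054))
print(R.from_rotvec(read_state()["ee_rot"]).as_matrix().round(3))
E
```

```text
[0.55074163 0.137922   0.077     ] [0.54895315 0.13983858 0.077     ] [0.55807409 0.03343695 0.072     ] [0.55643962 0.03424325 0.072     ]
0.10474202086604034 4.014273428946466
0.10586037941980347 4.055351777848231
edge 4.460230298796391
[0.55775616 0.03352156 0.062     ] [0.54982629 0.13729626 0.054     ]
[[-0.907  0.422 -0.001]
 [ 0.422  0.907 -0.001]
 [ 0.    -0.002 -1.   ]]
```

step_arm(
  rows=[
    [-44, -19, 6, 0, 0, 0],
    [-44, -19, 6, 0, 0, 0],
    [-44, -19, 6, 0, 0, 0],
    [-44, -19, 6, 0, 0, 0],
    [-44, -19, 6, 0, 0, 0],
    [-44, -19, 6, 0, 0, 0],
    [-44, -19, 6, 0, 0, 0],
    [-44, -19, 6, 0, 0, 0],
    [-44, -19, 6, 0, 0, 0],
    [-44, -19, 6, 0, 0, 0],
  ],
  hand=85,
  grip_force=20,
)

```text
clock: 1.35
tcp_pos: [0.5515, 0.1393, 0.1707]
ee_rot: [-0.679, -3.067, 0.0]
contact_force: [-0.5, 0.7, -0.4]
finger_gap: 0.995
grasp_force: 0.0
```

step_arm(
  rows=[
    [0, 0, 0, 0, 0, 0.16],
    [0, 0, 0, 0, 0, 0.16],
    [0, 0, 0, 0, 0, 0.16],
    [0, 0, 0, 0, 0, 0.16],
    [0, 0, 0, 0, 0, 0.16],
    [0, 0, 0, 0, 0, 0.16],
    [0, 0, 0, 0, 0, 0.16],
    [0, 0, 0, 0, 0, 0.16],
    [0, 0, 0, 0, 0, 0.16],
    [0, 0, 0, 0, 0, 0.16],
  ],
)

```text
clock: 2.6
tcp_pos: [0.5504, 0.1406, 0.1708]
ee_rot: [-2.677, -1.643, 0.002]
contact_force: [0.4, -0.7, -0.4]
finger_gap: 0.998
grasp_force: 0.0
```

```bash
cat >> h.py <<'E'
def rel(x,y,z):
    s=read_state(); r=R.from_rotvec(s["ee_rot"]); t=s["tcp_pos"]
    print(s["clock"],"q",s["q"].round(3),"tcp",t.round(4),"F",s["contact_force"].round(2),"M",s["moment"].round(3),"gap",s["finger_gap"],s["grasp_force"])
    print("tool mm",(1e3*r.inv().apply(np.array([x,y,z])-t)).round(1), "z axis",r.as_matrix()[:,2].round(4),"y ang",np.degrees(np.arctan2(*r.as_matrix()[1::-1,1])))
E
python3 -c "
from h import *
import cv2
rel(.55,.1385,.058)
a=viewer.camera('top')[150:300,150:350,::-1]
cv2.imwrite('pics/d1.png',np.clip(cv2.resize(a,None,fx=4,fy=4)*1.5,0,255))"
```

```text
2.6 q [ 0.12   0.406 -0.236  0.93  -0.     2.161] tcp [0.5504 0.1406 0.1708] F [ 0.43 -0.68 -0.38] M [ 0.004  0.047 -0.009] gap 0.9981364915699278 0.0
tool mm [ -2.    0.7 112.8] z axis [-1.1e-03 -1.0e-04 -1.0e+00] y ang -26.944958147912104[ WARN:0@0.262] global loadsave.cpp:1063 imwrite_ Unsupported depth image for selected encoder is fallbacked to CV_8U.
```

step_arm(
  rows=[
    [-2, 0.5, 10, 0, 0, 0],
    [0, 0, 15, 0, 0, 0],
    [0, 0, 15, 0, 0, 0],
    [0, 0, 15, 0, 0, 0],
    [0, 0, 15, 0, 0, 0],
    [0, 0, 12, 0, 0, 0],
    [0, 0, 10, 0, 0, 0],
    [0, 0, 10, 0, 0, 0],
    [0, 0, 6, 0, 0, 0],
    [0, 0, 4, 0, 0, 0],
  ],
  hand=65,
)

```text
clock: 3.9
tcp_pos: [0.5505, 0.1386, 0.059]
ee_rot: [2.673, 1.65, 0.0]
contact_force: [-0.4, 0.8, 0.2]
finger_gap: 0.759
grasp_force: 0.0
```

```bash
python3 -c "
from h import *
import cv2
rel(.55,.1385,.058)
f=lambda a:np.clip(cv2.resize(a,(400,400))*1.5,0,255).astype(np.uint8)
cv2.imwrite('pics/d2.png',np.hstack([f(viewer.camera('top')[190:290,190:290,::-1]),f(viewer.camera('scene')[140:240,190:290,::-1])]))"
```

```text
3.9 q [ 0.117  0.528 -0.365  0.678 -0.     2.152] tcp [0.5505 0.1386 0.059 ] F [-0.36  0.76  0.15] M [-0.097  0.013 -0.013] gap 0.7588259421215248 0.0
tool mm [-0.3 -0.4  1. ] z axis [ 1.e-04  0.e+00 -1.e+00] y ang -26.641767929978627
```

View pics/d2.png

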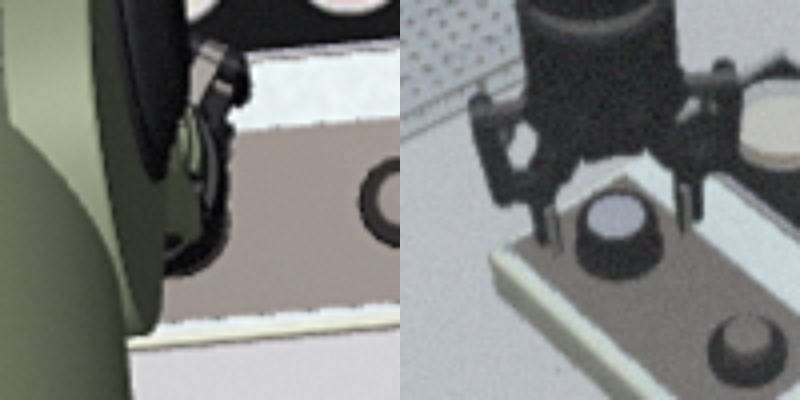

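The right half (scene) shows the two fingers straddling the knob roughly symmetrically, at about (548,230) and (687,215), with the cap at (614,215). I'll close gently.

step_arm(
  rows=[
    [0, 0, 0, 0, 0, 0],
    [0, 0, 0, 0, 0, 0],
    [0, 0, 0, 0, 0, 0],
    [0, 0, 0, 0, 0, 0],
    [0, 0, 0, 0, 0, 0],
    [0, 0, 0, 0, 0, 0],
    [0, 0, 0, 0, 0, 0],
    [0, 0, 0, 0, 0, 0],
    [0, 0, 0, 0, 0, 0],
    [0, 0, 0, 0, 0, 0],
  ],
  hand=36,
  grip_force=25,
)

```text
clock: 5.25
tcp_pos: [0.5495, 0.1393, 0.0598]
ee_rot: [-2.671, -1.65, 0.001]
contact_force: [-4.4, 1.6, 5.5]
finger_gap: 0.491
grasp_force: 25.5
```

```bash
python3 -c "
from h import *
rel(.55,.1385,.058)"
```

```text
5.25 q [ 1.170e-01  5.260e-01 -3.660e-01  6.800e-01  1.000e-03  2.152e+00] tcp [0.5495 0.1393 0.0598] F [-4.37  1.64  5.46] M [0.426 0.967 0.276] gap 0.4911680205209536 25.516296923160553
tool mm [-0.5  0.8  1.8] z axis [-0.0013  0.0013 -1.    ] y ang -26.577500906993553
```

step_arm(
  rows=[
    [0, -0.4, -0.5, 0, 0, 0],
    [0, -0.4, -0.5, 0, 0, 0],
    [0, -0.4, 0, 0, 0, 0],
    [0, 0, 0, 0, 0, 0],
    [0, 0, 0, 0, 0, 0],
    [0, 0, 0, 0, 0, 0],
    [0, 0, 0, 0, 0, 0],
    [0, 0, 0, 0, 0, 0],
    [0, 0, 0, 0, 0, 0],
    [0, 0, 0, 0, 0, 0],
  ],
)

```text
clock: 6.5
tcp_pos: [0.5494, 0.1392, 0.06]
ee_rot: [-2.673, -1.65, -0.0]
contact_force: [3.1, 3.9, -11.9]
finger_gap: 0.494
grasp_force: 27.0
```

```bash
python3 -c "
from h import *
rel(.55,.1385,.058)"
```

```text
6.5 q [ 0.118  0.525 -0.367  0.679  0.     2.154] tcp [0.5494 0.1392 0.06  ] F [  3.08   3.87 -11.86] M [ 0.792 -0.622  0.146] gap 0.49407898677572876 26.96787714958191
tool mm [-0.4  0.9  2. ] z axis [ 0.e+00  2.e-04 -1.e+00] y ang -26.643358283519508
```

step_arm(
  rows=[
    [0.3, 0, 0.4, 0, 0, 0],
    [0.3, 0, 0.3, 0, 0, 0],
    [0, 0, 0, 0, 0, -0.02],
    [0, 0, 0, 0, 0, -0.02],
    [0, 0, 0, 0, 0, -0.02],
    [0, 0, 0, 0, 0, -0.02],
    [0, 0, 0, 0, 0, -0.02],
    [0, 0, 0, 0, 0, 0],
    [0, 0, 0, 0, 0, 0],
    [0, 0, 0, 0, 0, 0],
  ],
)

```text
clock: 7.75
tcp_pos: [0.5496, 0.1393, 0.0598]
ee_rot: [2.587, 1.781, -0.001]
contact_force: [-2.5, -3.4, 4.0]
finger_gap: 0.49
grasp_force: 28.3
```

```bash
python3 -c "
from h import *
rel(.55,.1385,.058)"
```

```text
7.75 q [ 1.190e-01  5.260e-01 -3.660e-01  6.790e-01 -1.000e-03  2.055e+00] tcp [0.5496 0.1393 0.0598] F [-2.54 -3.36  4.  ] M [-0.549  0.729 -0.121] gap 0.4896139926721594 28.32729309797287
tool mm [-0.6  0.7  1.8] z axis [ 0.e+00 -8.e-04 -1.e+00] y ang -20.922446678618744
```

step_arm(
  rows=[
    [-0.25, -0.1, -0.2, 0, 0, 0],
    [0, 0, 0, 0, 0, -0.04],
    [0, 0, 0, 0, 0, -0.04],
    [0, 0, 0, 0, 0, -0.04],
    [0, 0, 0, 0, 0, -0.04],
    [0, 0, 0, 0, 0, -0.04],
    [0, 0, 0, 0, 0, -0.04],
    [0, 0, 0, 0, 0, -0.04],
    [0, 0, 0, 0, 0, -0.04],
    [0, 0, 0, 0, 0, 0],
  ],
)

```text
clock: 9.0
tcp_pos: [0.5497, 0.1393, 0.0599]
ee_rot: [2.27, 2.17, 0.0]
contact_force: [-1.2, -2.2, 2.6]
finger_gap: 0.489
grasp_force: 28.3
```

```bash
python3 -c "
from h import *
rel(.55,.1385,.058)"
```

```text
9.0 q [ 1.180e-01  5.250e-01 -3.660e-01  6.780e-01 -1.000e-03  1.734e+00] tcp [0.5497 0.1393 0.0599] F [-1.24 -2.18  2.57] M [-0.633  0.386  0.143] gap 0.4893660840748337 28.266119062900543
tool mm [-0.8  0.3  1.9] z axis [ 6.e-04 -5.e-04 -1.e+00] y ang -2.5861474855192976
```

step_arm(
  rows=[
    [0, 0, 0, 0, 0, -0.04],
    [0, 0, 0, 0, 0, -0.04],
    [0, 0, 0, 0, 0, -0.04],
    [0, 0, 0, 0, 0, -0.04],
    [0, 0, 0, 0, 0, -0.04],
    [0, 0, 0, 0, 0, -0.04],
    [0, 0, 0, 0, 0, -0.04],
    [0, 0, 0, 0, 0, -0.04],
    [0, 0, 0, 0, 0, -0.04],
    [0, 0, 0, 0, 0, 0],
  ],
)

```text
clock: 10.25
tcp_pos: [0.5499, 0.1393, 0.0599]
ee_rot: [1.846, 2.541, 0.0]
contact_force: [-0.0, -2.2, 2.3]
finger_gap: 0.493
grasp_force: 28.2
```

```bash
python3 -c "
from h import *
rel(.55,.1385,.058)"
```

```text
10.25 q [ 0.118  0.525 -0.366  0.678 -0.     1.375] tcp [0.5499 0.1393 0.0599] F [-0.04 -2.16  2.3 ] M [-0.629  0.146  0.093] gap 0.4925783283104452 28.20004552602768
tool mm [-0.8 -0.2  1.9] z axis [ 1.e-03 -4.e-04 -1.e+00] y ang 17.99633468886787
```

step_arm(
  rows=[
    [0, 0, 0, 0, 0, -0.02],
    [0, 0, 0, 0, 0, -0.02],
    [0, 0, 0, 0, 0, -0.02],
    [0, 0, 0, 0, 0, -0.02],
    [0, 0, 0, 0, 0, -0.02],
    [0, 0, 0, 0, 0, 0],
    [0, 0, 0, 0, 0, 0],
    [0, 0, 0, 0, 0, 0],
    [0, 0, 0, 0, 0, 0],
    [0, 0, 0, 0, 0, 0],
  ],
)

```text
clock: 11.5
tcp_pos: [0.5499, 0.1394, 0.0599]
ee_rot: [1.716, 2.631, 0.001]
contact_force: [3.2, -4.2, -0.2]
finger_gap: 0.489
grasp_force: 28.0
```

```bash
python3 -c "
from h import *
rel(.55,.1385,.058)"
```

```text
11.5 q [ 0.118  0.525 -0.366  0.678 -0.     1.274] tcp [0.5499 0.1394 0.0599] F [ 3.2  -4.19 -0.2 ] M [-0.824 -0.615  0.046] gap 0.48882332817764357 28.035306930541992
tool mm [-0.9 -0.3  1.9] z axis [ 1.e-03 -2.e-04 -1.e+00] y ang 23.770978001265732
```

step_arm(
  rows=[
    [0, 0, 0, 0, 0, -0.01],
    [0, 0, 0, 0, 0, -0.01],
    [0, 0, 0, 0, 0, -0.01],
    [0, 0, 0, 0, 0, -0.01],
    [0, 0, 0, 0, 0, -0.01],
    [0, 0, 0, 0, 0, 0],
    [0, 0, 0, 0, 0, 0],
    [0, 0, 0, 0, 0, 0],
    [0, 0, 0, 0, 0, 0],
    [0, 0, 0, 0, 0, 0],
  ],
)

```text
clock: 12.75
tcp_pos: [0.5499, 0.1394, 0.0599]
ee_rot: [1.65, 2.672, 0.001]
contact_force: [3.0, -4.1, 1.0]
finger_gap: 0.488
grasp_force: 28.0
```

```bash
python3 -c "
from h import *
rel(.55,.1385,.058)"
```

```text
12.75 q [ 0.118  0.525 -0.366  0.678 -0.     1.225] tcp [0.5499 0.1394 0.0599] F [ 2.99 -4.06  0.95] M [-0.779 -0.631 -0.229] gap 0.488184819410075 28.01768034696579
tool mm [-0.8 -0.3  1.9] z axis [ 9.e-04 -1.e-04 -1.e+00] y ang 26.595883284677363
```

step_arm(
  rows=[
    [0, 0, 0, 0, 0, -0.004],
    [0, 0, 0, 0, 0, -0.004],
    [0, 0, 0, 0, 0, 0],
    [0, 0, 0, 0, 0, 0],
    [0, 0, 0, 0, 0, 0],
    [0, 0, 0, 0, 0, 0],
    [0, 0, 0, 0, 0, 0],
    [0, 0, 0, 0, 0, 0],
    [0, 0, 0, 0, 0, 0],
    [0, 0, 0, 0, 0, 0],
  ],
)

```text
clock: 14.0
tcp_pos: [0.55, 0.1394, 0.0599]
ee_rot: [1.64, 2.678, 0.001]
contact_force: [4.4, -4.4, -0.2]
finger_gap: 0.487
grasp_force: 28.0
```

```bash
python3 -c "
from h import *
rel(.55,.1385,.058)"
```

```text
14.0 q [ 0.118  0.525 -0.366  0.678 -0.     1.217] tcp [0.55   0.1394 0.0599] F [ 4.44 -4.44 -0.24] M [-0.782 -0.576 -0.213] gap 0.4872772612736216 28.015927970409393
tool mm [-0.8 -0.4  1.9] z axis [ 1.e-03 -1.e-04 -1.e+00] y ang 27.046331421153823
```

step_arm(
  rows=[
    [0, 0, 0, 0, 0, -0.005],
    [0, 0, 0, 0, 0, -0.005],
    [0, 0, 0, 0, 0, 0],
    [0, 0, 0, 0, 0, 0],
    [0, 0, 0, 0, 0, 0],
    [0, 0, 0, 0, 0, 0],
    [0, 0, 0, 0, 0, 0],
    [0, 0, 0, 0, 0, 0],
    [0, 0, 0, 0, 0, 0],
    [0, 0, 0, 0, 0, 0],
  ],
)

```text
clock: 15.25
tcp_pos: [0.55, 0.1394, 0.0599]
ee_rot: [1.627, 2.687, 0.001]
contact_force: [3.2, -2.8, -0.6]
finger_gap: 0.485
grasp_force: 28.0
```

```bash
python3 -c "
from h import *
rel(.55,.1385,.058)"
```

```text
15.25 q [ 0.118  0.525 -0.366  0.678 -0.     1.207] tcp [0.55   0.1394 0.0599] F [ 3.25 -2.84 -0.64] M [-0.827 -0.631 -0.303] gap 0.48473079038268346 28.01528513431549
tool mm [-0.8 -0.4  1.9] z axis [ 1.e-03 -1.e-04 -1.e+00] y ang 27.610148923847603
```

step_arm(
  rows=[
    [0, 0, 0, 0, 0, 0.02],
    [0, 0, 0, 0, 0, 0.02],
    [0, 0, 0, 0, 0, 0.02],
    [0, 0, 0, 0, 0, 0],
    [0, 0, 0, 0, 0, 0],
    [0, 0, 0, 0, 0, 0],
    [0, 0, 0, 0, 0, 0],
    [0, 0, 0, 0, 0, 0],
    [0, 0, 0, 0, 0, 0],
    [0, 0, 0, 0, 0, 0],
  ],
)

```text
clock: 16.5
tcp_pos: [0.5499, 0.1394, 0.0599]
ee_rot: [1.705, 2.637, 0.001]
contact_force: [3.3, -3.9, 0.3]
finger_gap: 0.489
grasp_force: 28.0
```

```bash
python3 -c "
from h import *
rel(.55,.1385,.058)"
```

```text
16.5 q [ 0.118  0.525 -0.366  0.678 -0.     1.266] tcp [0.5499 0.1394 0.0599] F [ 3.29 -3.86  0.26] M [-0.861 -0.699  0.008] gap 0.4888856272786657 28.005189299583435
tool mm [-0.8 -0.3  1.9] z axis [ 1.e-03 -2.e-04 -1.e+00] y ang 24.22787845509127
```

step_arm(
  rows=[
    [0, 0, 0, 0, 0, 0],
    [0, 0, 0, 0, 0, 0],
    [0, 0, 0, 0, 0, 0],
    [0, 0, 0, 0, 0, 0],
    [0, 0, 0, 0, 0, 0],
    [0, 0, 0, 0, 0, 0],
    [0, 0, 0, 0, 0, 0],
    [0, 0, 0, 0, 0, 0],
    [0, 0, 0, 0, 0, 0],
    [0, 0, 0, 0, 0, 0],
  ],
  hand=60,
)

```text
clock: 17.75
tcp_pos: [0.5494, 0.1395, 0.0598]
ee_rot: [1.706, 2.638, 0.0]
contact_force: [-0.2, -0.8, -0.1]
finger_gap: 0.697
grasp_force: 0.0
```

```bash
python3 -c "
from h import *
rel(.55,.1385,.058)"
```

```text
17.75 q [ 0.118  0.525 -0.367  0.679 -0.     1.266] tcp [0.5494 0.1395 0.0598] F [-0.15 -0.77 -0.06] M [-0.005 -0.018 -0.01 ] gap 0.6966045145398897 0.0
tool mm [-1.1  0.1  1.8] z axis [ 0. -0. -1.] y ang 24.234660096779102
```

step_arm(
  rows=[
    [-0.5, 0.4, 0, 0, 0, 0],
    [0, 0, 0, 0, 0, 0],
    [0, 0, 0, 0, 0, 0],
    [0, 0, 0, 0, 0, 0],
    [0, 0, 0, 0, 0, 0],
    [0, 0, 0, 0, 0, 0],
    [0, 0, 0, 0, 0, 0],
    [0, 0, 0, 0, 0, 0],
    [0, 0, 0, 0, 0, 0],
    [0, 0, 0, 0, 0, 0],
  ],
  hand=36,
  grip_force=25,
)

```text
clock: 19.0
tcp_pos: [0.55, 0.1392, 0.0599]
ee_rot: [1.706, 2.638, 0.0]
contact_force: [-1.1, -0.6, 5.0]
finger_gap: 0.489
grasp_force: 25.4
```

```bash
python3 -c "
from h import *
rel(.55,.1385,.058)"
```

```text
19.0 q [ 0.118  0.526 -0.365  0.679  0.     1.266] tcp [0.55   0.1392 0.0599] F [-1.15 -0.56  5.04] M [-0.011  0.276  0.017] gap 0.48890749008970374 25.403140783309937
tool mm [-0.6 -0.3  1.9] z axis [ 2.e-04  1.e-04 -1.e+00] y ang 24.235760866197335
```

step_arm(
  rows=[
    [0, 0, 0, 0, 0, 0.063],
    [0, 0, 0, 0, 0, 0.063],
    [0, 0, 0, 0, 0, 0.063],
    [0, 0, 0, 0, 0, 0.063],
    [0, 0, 0, 0, 0, 0.063],
    [0, 0, 0, 0, 0, 0.063],
    [0, 0, 0, 0, 0, 0.063],
    [0, 0, 0, 0, 0, 0.063],
    [0, 0, 0, 0, 0, 0.063],
    [0, 0, 0, 0, 0, 0.063],
  ],
)

```text
clock: 20.25
tcp_pos: [0.5496, 0.1392, 0.0599]
ee_rot: [-2.441, -1.978, 0.001]
contact_force: [-2.5, -0.2, 6.8]
finger_gap: 0.487
grasp_force: 25.6
```

step_arm(
  rows=[
    [0, 0, 0, 0, 0, 0.063],
    [0, 0, 0, 0, 0, 0.063],
    [0, 0, 0, 0, 0, 0.063],
    [0, 0, 0, 0, 0, 0.063],
    [0, 0, 0, 0, 0, 0.063],
    [0, 0, 0, 0, 0, 0.063],
    [0, 0, 0, 0, 0, 0.063],
    [0, 0, 0, 0, 0, 0.063],
    [0, 0, 0, 0, 0, 0.063],
    [0, 0, 0, 0, 0, 0.06],
  ],
)

```text
clock: 21.5
tcp_pos: [0.5493, 0.1394, 0.0599]
ee_rot: [-2.931, -1.129, 0.001]
contact_force: [-2.5, -1.0, 6.5]
finger_gap: 0.491
grasp_force: 25.6
```

step_arm(
  rows=[
    [0, 0, 0, 0, 0, 0],
    [0, 0, 0, 0, 0, 0],
    [0, 0, 0, 0, 0, 0],
    [0, 0, 0, 0, 0, 0],
    [0, 0, 0, 0, 0, 0],
    [0, 0, 0, 0, 0, 0],
    [0, 0, 0, 0, 0, 0],
    [0, 0, 0, 0, 0, 0],
    [0, 0, 0, 0, 0, 0],
    [0, 0, 0, 0, 0, 0],
  ],
)

```text
clock: 22.75
tcp_pos: [0.5493, 0.1394, 0.0599]
ee_rot: [-2.93, -1.131, 0.001]
contact_force: [-3.1, 0.3, 7.8]
finger_gap: 0.495
grasp_force: 25.6
```

```bash
python3 -c "
from h import *
rel(.55,.1385,.058)"
```

```text
22.75 q [ 0.118  0.526 -0.366  0.68   0.     2.523] tcp [0.5493 0.1394 0.0599] F [-3.07  0.33  7.83] M [0.006 0.632 0.034] gap 0.4949642830046294 25.638330280780792
tool mm [-0.1  1.1  1.9] z axis [-1.1e-03  3.0e-04 -1.0e+00] y ang -47.77583908300898
```

step_arm(
  rows=[
    [0, 0, 0, 0, 0, 0],
    [0, 0, 0, 0, 0, 0],
    [0, 0, 0, 0, 0, 0],
    [0, 0, 0, 0, 0, 0],
    [0, 0, 0, 0, 0, 0],
    [0, 0, 0, 0, 0, 0],
    [0, 0, -5, 0, 0, 0],
    [0, 0, -15, 0, 0, 0],
    [0, 0, -20, 0, 0, 0],
    [0, 0, -20, 0, 0, 0],
  ],
  hand=70,
)

```text
clock: 24.0
tcp_pos: [0.5503, 0.1393, 0.1215]
ee_rot: [2.931, 1.131, 0.002]
contact_force: [-0.5, 0.1, -0.0]
finger_gap: 0.817
grasp_force: 0.0
```

```bash
python3 -c "
from h import *
rel(.557,.0338,.10)"
```

```text
24.0 q [ 0.118  0.452 -0.303  0.815 -0.     2.523] tcp [0.5503 0.1393 0.1215] F [-0.51  0.09 -0.02] M [-0.009  0.027 -0.037] gap 0.8166375403349445 0.0
tool mm [-65.9  82.6  21.5] z axis [ 1.e-03  1.e-04 -1.e+00] y ang -47.78350920714928
```

step_arm(
  rows=[
    [-13.1, 16.5, 0, 0, 0, 0],
    [-13.1, 16.5, 0, 0, 0, 0],
    [-13.1, 16.5, 0, 0, 0, 0],
    [-13, 16.6, 0, 0, 0, 0],
    [-13, 16.6, 0, 0, 0, 0],
    [0, 0, 0, 0, 0, 0],
    [0, 0, 10, 0, 0, 0],
    [0, 0, 10, 0, 0, 0],
    [0, 0, 10, 0, 0, 0],
    [0, 0, 6, 0, 0, 0],
  ],
  hand=0,
)

```text
clock: 25.25
tcp_pos: [0.5565, 0.0345, 0.0826]
ee_rot: [-2.93, -1.132, 0.002]
contact_force: [0.6, -0.9, -0.1]
finger_gap: -0.001
grasp_force: 0.0
```

```bash
python3 -c "
from h import *
import cv2
rel(.5575,.0342,.072)
f=lambda a:np.clip(cv2.resize(a,(400,400))*1.5,0,255).astype(np.uint8)
cv2.imwrite('pics/e1.png',np.hstack([f(viewer.camera('top')[190:290,220:320,::-1]),f(viewer.camera('scene')[160:260,210:310,::-1])]))"
```

```text
25.25 q [-0.07   0.483 -0.369  0.72   0.     2.334] tcp [0.5565 0.0345 0.0826] F [ 0.56 -0.93 -0.14] M [-0.031 -0.005  0.028] gap -0.0012718469275373957 0.0
tool mm [ 0.5  0.9 10.6] z axis [-1.5e-03  1.0e-04 -1.0e+00] y ang -47.749842186613854
```

View pics/e1.png

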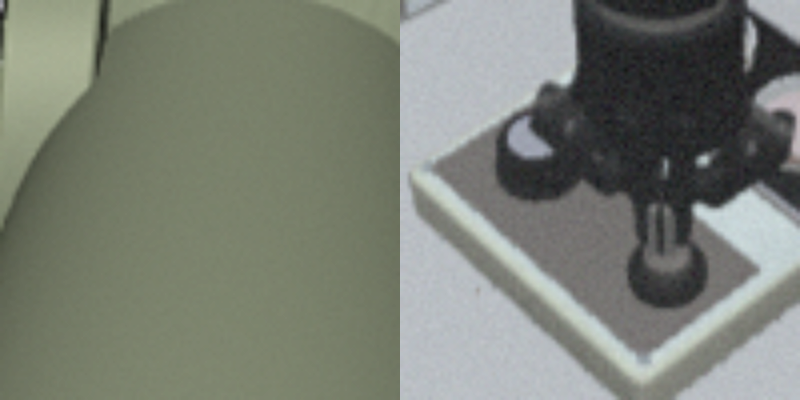

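The scene half shows the shut fingers directly above the key at about (668,255), clear of the knob. Pressing now.

step_arm(
  rows=[
    [0.5, 0.5, 4, 0, 0, 0],
    [0, 0, 4, 0, 0, 0],
    [0, 0, 3, 0, 0, 0],
    [0, 0, 2, 0, 0, 0],
    [0, 0, 1, 0, 0, 0],
    [0, 0, 1, 0, 0, 0],
    [0, 0, 1, 0, 0, 0],
    [0, 0, 0.6, 0, 0, 0],
    [0, 0, 0, 0, 0, 0],
    [0, 0, 0, 0, 0, 0],
  ],
)

```text
clock: 26.6
tcp_pos: [0.5579, 0.034, 0.0673]
ee_rot: [2.931, 1.131, 0.0]
contact_force: [-1.5, 0.5, 4.3]
finger_gap: 0.0
grasp_force: 2.0
```

```bash
python3 -c "
from h import *
rel(.5575,.0342,.066)"
```

```text
26.6 q [-0.071  0.504 -0.382  0.685 -0.     2.334] tcp [0.5579 0.034  0.0673] F [-1.52  0.49  4.3 ] M [-0.049  0.338 -0.002] gap 0.00038624317834015876 2.0452111959457397
tool mm [-0.2 -0.4  1.3] z axis [ 0.e+00 -1.e-04 -1.e+00] y ang -47.78704284862531
```

4.3 N at 4.7 mm of travel. I'll go about 1.8 mm further, to the bottom.

step_arm(
  rows=[
    [0, 0, 0.4, 0, 0, 0],
    [0, 0, 0.4, 0, 0, 0],
    [0, 0, 0.4, 0, 0, 0],
    [0, 0, 0.4, 0, 0, 0],
    [0, 0, 0.2, 0, 0, 0],
    [0, 0, 0, 0, 0, 0],
    [0, 0, 0, 0, 0, 0],
    [0, 0, 0, 0, 0, 0],
    [0, 0, 0, 0, 0, 0],
    [0, 0, 0, 0, 0, 0],
  ],
)

```text
clock: 27.85
tcp_pos: [0.5579, 0.034, 0.066]
ee_rot: [2.931, 1.131, 0.0]
contact_force: [-3.9, -0.4, 10.3]
finger_gap: 0.002
grasp_force: 4.7
```

```bash
python3 -c "
from h import *
rel(.5575,.0342,.066)"
```

```text
27.85 q [-0.071  0.505 -0.383  0.682 -0.     2.334] tcp [0.5579 0.034  0.066 ] F [-3.85 -0.38 10.31] M [-0.069  0.698  0.032] gap 0.0017183906176888035 4.7083644071244635
tool mm [-0.2 -0.4 -0. ] z axis [ 3.e-04 -1.e-04 -1.e+00] y ang -47.78681982031466
```

At 10 N and z = 0.066 the key is at the bottom. Now I'll release it and rise.

step_arm(
  rows=[
    [0, 0, -1, 0, 0, 0],
    [0, 0, -3, 0, 0, 0],
    [0, 0, -6, 0, 0, 0],
    [0, 0, -10, 0, 0, 0],
    [0, 0, -20, 0, 0, 0],
    [0, 0, -20, 0, 0, 0],
    [0, 0, -20, 0, 0, 0],
    [0, 0, 0, 0, 0, 0],
    [0, 0, 0, 0, 0, 0],
    [0, 0, 0, 0, 0, 0],
  ],
)

```text
clock: 29.1
tcp_pos: [0.5572, 0.0341, 0.1444]
ee_rot: [-2.93, -1.131, 0.002]
contact_force: [0.4, 0.9, 0.7]
finger_gap: -0.0
grasp_force: 0.0
```

```bash
python3 -c "
from h import *
from rig import order
rel(.5575,.0342,.066)
print(order.hand_in())"
```

```text
29.1 q [-0.071  0.415 -0.297  0.861  0.     2.334] tcp [0.5572 0.0341 0.1444] F [0.39 0.88 0.71] M [ 0.046 -0.     0.037] gap -0.0001831526409347948 0.0
tool mm [ 0.4  0.3 78.4] z axis [-1.7e-03  2.0e-04 -1.0e+00] y ang -47.784847186079666
the job is handed in; nothing more can be done
None
```

I turned the knob anticlockwise to its stop (peak about 0.3 N m), then clockwise three clicks (72°), pressed the start key to the bottom and let it go, stayed clear of the dishes, and handed the job in at 29 s; no verdict came back.

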